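Line up two freshly bonded bushings with a guide rod

ROBOT

A 6-joint arm with a two-finger parallel gripper is mounted at the origin on a cart in front of the work surface, level with it; the furniture and walls round the work are solid. World frame = base frame: x ahead of the robot, y to its left, z up, the work surface at z = 0. Lengths are in m, angles in degrees, forces in N, time in s.
With the tool pointing down it reaches from about 0.325 to 1 m from the base axis. Payload 5.1 kg.
Tool frame: the origin (TCP) lies between the finger pads; the fingertips stand 17 mm ahead of it and the grasp point (between the pads) lies 2 mm behind it (r.tip_extent is the distance from the TCP to the fingertips, in m); z points along the fingers, y is the line along which they close (so a half turn about z gives the same grasp; the last joint's range is limited). The gripper opens to 85 mm and grips with 20 to 120 N. Pads are 22 mm wide; open, the fingers measure 114 mm over their backs; the gripper's body (76 mm by 85 mm) begins 54 mm behind the grasp point. The pads swing forward as they close: fully open they stand 13 mm farther back than shut.
Start: joints at [67.116, 7.093, 94.555, -0, 78.352, -4.733], TCP at [0.203, 0.618, 0.248] pointing down, gripper open.
Joint ranges: [-149.61, 149.61], [-58.7, 133.49], [1.44, 155.28], [-77.14, 257.14], [18.33, 153.61], [-166.67, 166.67]. Speed limits (degrees/s): [147.25, 147.25, 180, 180, 180, 180].

INTERFACE

Orientations are given as a 3x3 rotation matrix whose columns are the frame's x, y, z axes.
In Python, from plant import r gives the robot as it stands.
- The arm moves only by the tool drive_tool, never from a script. Its argument "targets" is a list of rows, each a list of 3 entries, a list of its own where there are three numbers: the shift along the tool's x, y, z in m, then the turn, a rotation vector about the tool's x, y, z in degrees, then the closure, from 0 (fully open) to 1 (shut). In form: [[[tx, ty, tz], [ax, ay, az], fingers], ...]. A call has 1 to 20 rows; each row is the pose to reach, as a shift and turn from the pose commanded when the call began, along the tool's axes at that moment; what a row does not reach only later rows make up. A row lasts 1/8 s, in which the tool goes at most 62.5 mm and 10.7 degrees, less where a joint would pass 70% of its speed; a pose out of reach is approached as far as the arm can. A call with a gripper value outside its range is refused whole. The fingers move at their own pace and stop on an object; "newtons" is the grip in N (left out, the last holds). Time passes only in rows, so rows that repeat a pose let the fingers close. It gives the time, the measured TCP pose, the force, the opening and the grip force at its end, in the units of the state.
- r.get_state(): the state, without advancing time (a new reading comes with each control period).
- r.grab_frame(name): name is "scene" or "top"; returns the picture (400x640x3 uint8, red, green, blue); there is no depth.
- r.camera_params(name): a dict with "fx", "fy", "cx", "cy" (pixels), "R" (3x3) and "t" (3): a world point X has camera coordinates R X + t. Camera axes: x right, y down, z forward; pixel columns grow to the right and rows downward; lengths in m; the calibration is good to about 2 mm. A picture is of the moment at which its call begins. camera_params takes no time and is no camera call.
- r.close_job(): hands the job in; it is judged then, once.
The state is a dict: "time_s": time; "joint_pos": joint angles; "dq": joint speeds; "effort": joint torques, N m; "ee_pos": TCP position; "tcp_rot": TCP orientation; "wrist_force": force on the tool from outside, world axes, zero at the start; "moment": the same for the moment, N m; "opening": finger opening in m; "grip_force": force on a finger pad.
Only numpy, scipy, OpenCV 4.12 (cv2) and the standard library are available. Lean on these libraries where they do the work, as an engineer would, in place of code of your own. Each camera call takes 0.05 s, during which the arm holds its last target. There are 200 camera calls.

TASK

The two bronze bushings of the alignment stage have just been bonded in and need a rod through both to keep them in line while the adhesive grabs: wind the handwheel until the carriage stands against its stop screw (move the carriage by the wheel only, not by hand). Then take the long guide rod out of the rod rack and pass it, without forcing it, down through the bushing in the bridge and on right through the bushing in the carriage, leaving the short rod, the tape roll and the syringe alone. Finish still holding the rod upright there in the gripper: its tip out below the carriage's bushing, its collar still clear above the bridge's bushing so that none of its weight rests on the fresh bond.

Things in the scene. Friction and masses are not known exactly. Their poses are not given: they have to be found in the camera images.
- align_stage: Fixed aluminium stage, base 124 mm (x) by 270 mm (y), 14 mm thick; origin at the centre of its underside, z up. At y = +65 mm a bridge (124 x 44 mm, top at z = 94 mm) on two posts carries the upper bushing; at y = -70 mm is the handwheel. The carriage runs on rails along +y, under the bridge, to a hexagon stop screw. A 30 mm hole in the base lies under the bridge's bushing.
- upper_bushing (a point): Centre of the top face of the bronze bushing in the bridge, on its upright axis, at stage (0, 65, 98) mm. Bore 14 mm, mouth widened to 20 mm by a 45 degree lead-in 3 mm deep; flange 32 mm in diameter; its lower end lies 20 mm below its top face.
- lower_bushing (a point): Centre of the top face of the like bronze bushing in the carriage, at stage height 56 mm, 42 mm below the top of the upper bushing; same bore (14 mm) and lead-in. It moves with the carriage and lies straight under the upper bushing when the carriage is at its stop.
- lower_outlet (a point): Centre of the lower end of the carriage's bushing, 32 mm below its top face, at stage height 24 mm.
- carriage: The carriage: aluminium block 84 x 60 mm on the rails, top at stage height 52 mm, with the lower bushing in its middle; origin on that bushing's axis at the stage's underside. Its stage y runs from -5 mm at the handwheel end (start: -5 to +20 mm) to +65 mm against the stop screw, 70 mm of travel; it stays where it is left.
- handwheel (a joint): Angle of the handwheel, rad, growing clockwise seen from above; a pinion (pitch radius 9.5 mm) drives the carriage's rack, so each radian clockwise moves the carriage 9.5 mm towards the stop (about 60 mm a turn). Angle 0 is carriage y = -5 mm; the carriage meets its stop at 7.37 rad. Turning takes about 2 N at the crank grip.
- wheel_axis (a point): Point on the handwheel's upright axis, at the height of the crank point, stage (0, -70, 112) mm. The wheel is an aluminium disc 104 mm in diameter with its rim top at z = 86 mm.
- crank (a point): Middle of the upright crank grip: black handle 21 mm in diameter, 46 mm high (z = 88 to 134 mm), standing on the wheel 40 mm from its axis. It revolves freely about its own axis, so it can be pinched from above and led round a circle without turning the hand. At handwheel angle 0 it is on the stage's -x side of the axis.
- rod_rack: Fixed white plastic rack, 64 x 150 mm, top at z = 100 mm, open in front; two 15 mm holes 74 mm apart along its y, 37 mm either side of its origin (centre of its underside). Each holds a rod that hangs by its collar; which rod is in which hole varies.
- guide_rod: The long steel guide rod, 142 mm, 0.10 to 0.21 kg; origin at its tip, z along the rod. From the tip: bullet nose 8 mm long (5 to 12 mm in diameter), 12 mm shank up to 92 mm, 24 mm collar from 92 to 97 mm, knurled grip 16 mm in diameter from 97 to 142 mm. It hangs upright in the rack, tip at z = 8 mm, grip from z = 105 to 150 mm.
- rod_tip (a point): Tip of the guide rod.
- rod_collar (a point): Centre of the underside of the guide rod's collar, 92 mm above its tip. With the tip 9 mm out below the carriage's bushing the collar is 9 mm above the upper bushing.
- short_rod: A shorter rod of the same make (shank 50 mm, grip only 24 mm high, top at z = 129 mm in the rack), origin at its tip: too short for the job, to be left in the rack.
- tape_roll: Roll of amber tape lying flat, 42 mm in diameter, 13 mm high; bystander. Origin at the centre of its underside.
- adhesive_syringe: Adhesive syringe lying on the worktop, 131 mm long, 19 mm thick; bystander. Origin at the centre of its underside, y along it.

How it is judged (in metres and radians):
On the way, in this order (a step that is already met when the one before it is completed fails the run):
1. the carriage stands against its stop (y of carriage in the frame of align_stage above 0.064 m), for 0.2 s.
2. the guide rod has entered the bridge's bushing from above (horizontal distance between rod_tip and upper_bushing below 0.0025 m and z of rod_tip in the frame of upper_bushing below -0.005 m and angle between guide_rod's own z axis and vertical below 0.12 rad), for 0.1 s.
At the end, for the whole second after the job is handed in: Carriage within 1.5 mm of its stop; guide rod gripped, still, pressing on the stage under 12 N; axis within 2.5 mm of both bores, within 0.06 rad of upright; tip 1 mm or more out below the carriage's bushing, collar 1.5 mm or more above the bridge's bushing (y of carriage in the frame of align_stage above 0.0635 m and horizontal distance between rod_tip and lower_outlet below 0.0025 m and horizontal distance between rod_collar and upper_bushing below 0.0025 m and z of rod_tip in the frame of lower_outlet below -0.001 m and z of rod_collar in the frame of upper_bushing above 0.0015 m and angle between guide_rod's own z axis and vertical below 0.06 rad and contact force between the fingers and guide_rod above 2 N and contact force between guide_rod and align_stage below 12 N and linear speed of guide_rod below 0.02 m/s); the arm keeps its last pose, push and grip.
It fails at once if the rod is forced: it presses on the stage with more than 40 N (contact force between guide_rod and align_stage above 40 N).
It fails at once if the carriage is pushed by hand instead of with the handwheel (contact force between the fingers and carriage above 3 N).
It fails at once if the short rod is taken or knocked out of its place (distance of short_rod from where it was at the start of the episode above 0.02 m).
It fails at once if the tape roll is disturbed (distance of tape_roll from where it was at the start of the episode above 0.03 m).
It fails at once if the syringe is disturbed (distance of adhesive_syringe from where it was at the start of the episode above 0.03 m).
It also fails if it takes over 67 s, if anything falls off the work surface, if the arm or the gripper's body presses on something with over 40 N, if the wrist force passes 120 N, or if a joint passes its speed limit or range.

## Working session

There is one attempt and no reset: what is moved stays moved. The work goes in short steps, Python scripts to look and compute and a tool call to move; the robot and the scene stay as the last step left them, time stands still between calls to the robot, and variables do not carry over. Pictures are saved under pics/ and viewed, at most 10 in all, crops included, and the job is handed in when it is done.

Besides the shell and the picture viewer there is one more tool, called after "Request:" in YAML: its name, and indented under it one key for each argument. drive_tool: Moves the arm, as the interface text tells. Its arguments: {"type":"object","properties":{"targets":{"type":"array"},"newtons":{"type":"number"}},"required":["targets"]}

```bash
mkdir -p pics; ls; cat > h.py <<'E'
import numpy as np, cv2
from plant import r
def cam(n):
    p=r.camera_params(n); R=np.array(p["R"]);t=np.array(p["t"])
    return p,R,t
def ray(n,u,v):
    p,R,t=cam(n); d=R.T@np.array([(u-p["cx"])/p["fx"],(v-p["cy"])/p["fy"],1.]); return -R.T@t,d
def onz(n,u,v,z):
    c,d=ray(n,u,v); return c+d*(z-c[2])/d[2]
def proj(n,X):
    p,R,t=cam(n); q=R@np.array(X)+t; return p["fx"]*q[0]/q[2]+p["cx"],p["fy"]*q[1]/q[2]+p["cy"]
def grab(n,f):
    im=np.array(r.grab_frame(n)); cv2.imwrite("pics/"+f,im[:,:,::-1]); return im
E
python3 - <<'E'
from h import *
for n in("scene","top"):
    grab(n,n+"0.png"); p,R,t=cam(n); print(n,p["fx"],-R.T@t,R.round(3).tolist())
s=r.get_state(); print(s["time_s"],s["ee_pos"],np.array(s["tcp_rot"]).round(3).tolist(),s["opening"])
E
```

```text
pics
scene 454.8300275204793 [-0.23417611 -0.43306769  0.69918674] [[0.551, -0.835, -0.012], [-0.491, -0.312, -0.813], [0.675, 0.454, -0.582]]
top 423.14027251314826 [0.42222313 0.08185065 1.25177   ] [[-0.029, -1.0, 0.009], [-0.998, 0.028, -0.047], [0.046, -0.011, -0.999]]
0.1 [0.20229885 0.61717144 0.24718362] [[-0.95, 0.312, -0.001], [0.312, 0.95, -0.002], [0.0, -0.002, -1.0]] 0.08524726560123246
```

View pics/top0.png

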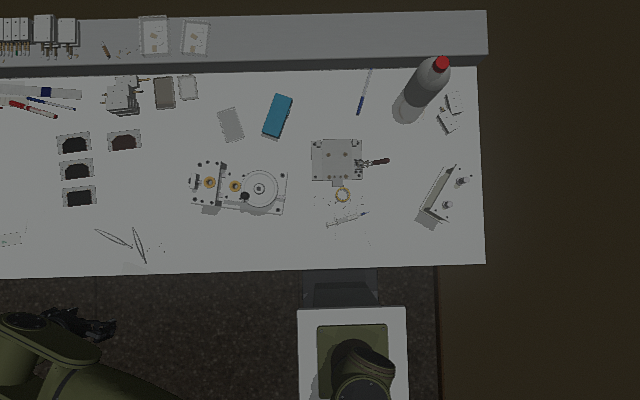

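View pics/scene0.png

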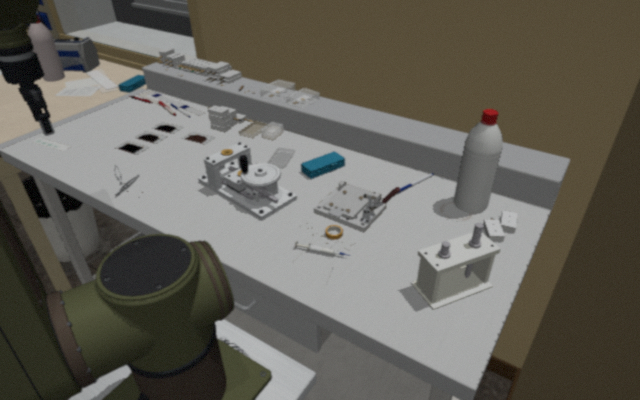

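The top view shows the stage: bridge bushing about (210,182), carriage bushing (236,186), wheel (259,188), crank (244,196). The rack is at about (440,195). In the scene view the long rod is the far one, at (477,235), and the short rod is at (445,250).

```bash
python3 - <<'E'
from h import *
a=cv2.imread("pics/top0.png");b=cv2.imread("pics/scene0.png")
k=cv2.INTER_CUBIC
A=cv2.resize(a[150:220,180:300],(800,467),interpolation=k)
cv2.imwrite("pics/c1.png",A)
B=cv2.resize(a[155:235,405:485],(400,400),interpolation=k);C=cv2.resize(b[210:310,405:505],(400,400),interpolation=k)
cv2.imwrite("pics/c2.png",np.hstack([B,C]))
E
```

```text
(no output)
```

View pics/c1.png

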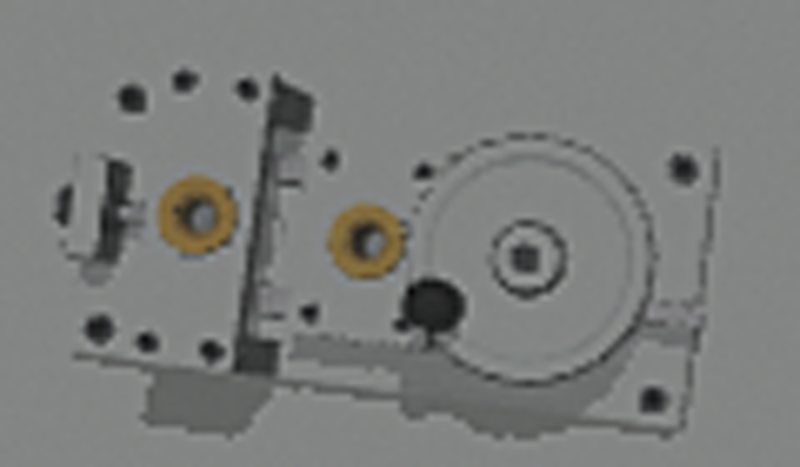

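View pics/c2.png

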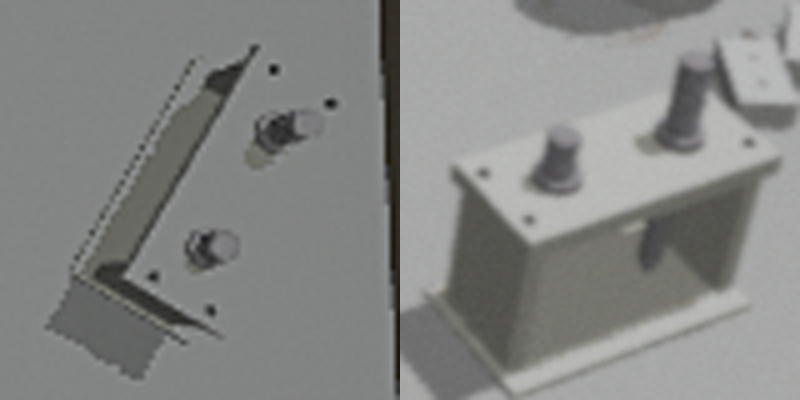

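Crops: the bushings, hub, black crank and rod tops are all clear. The long rod's top is at c2 (308,124) in the top view, and it is taller with its shank visible below in the scene view.

```bash
cat >> h.py <<'E'
def bronze(im,box):
    x0,x1,y0,y1=box; c=im[y0:y1,x0:x1].astype(int); m=((c[:,:,0]-c[:,:,2])>25).astype(np.uint8)
    n,l,s,ce=cv2.connectedComponentsWithStats(m); out=[]
    for i in range(1,n):
        if s[i,4]>25:
            pts=np.argwhere(l==i)[:,::-1].astype(np.float32); h=cv2.convexHull(pts); M=np.zeros(m.shape,np.uint8); cv2.fillConvexPoly(M,h.astype(np.int32),1)
            q=np.argwhere(M)[:,::-1].mean(0); out.append((q[0]+x0,q[1]+y0,int(M.sum())))
    return out
def dark(im,box,th):
    x0,x1,y0,y1=box; g=im[y0:y1,x0:x1].max(2); m=(g<th).astype(np.uint8)
    n,l,s,ce=cv2.connectedComponentsWithStats(m); i=1+np.argmax(s[1:,4]); return ce[i][0]+x0,ce[i][1]+y0,int(s[i,4])
E
python3 - <<'E'
from h import *
T=cv2.imread("pics/top0.png")[:,:,::-1];S=cv2.imread("pics/scene0.png")[:,:,::-1]
b=bronze(T,(180,300,150,220)); print(b); bs=bronze(S,(200,300,140,210)); print(bs)
U=onz("top",*b[0][:2],.098);L=onz("top",*b[1][:2],.056)
W=onz("top",180+528.5/6.667-.5,150+260.5/6.667-.5,.094)
d=dark(T,(238,251,189,204),50); C=onz("top",d[0],d[1],.132); ds=dark(S,(234,254,150,175),50)
print("U",U,"L",L,"W",W,"crank",d,C, ds)
for q in bs: print("scene",onz("scene",*q[:2],.098),onz("scene",*q[:2],.056))
yd=(U-W)[:2]; print(np.hypot(*yd),np.hypot(*(C-W)[:2]),np.degrees(np.arctan2(yd[1],yd[0])),np.hypot(*(U-L)[:2]))
R1=onz("top",405+308.5/5-.5,155+124.5/5-.5,.150);R2=onz("top",405+227.5/5-.5,155+246.5/5-.5,.129)
print("rods",R1,R2,np.hypot(*(R1-R2)[:2]))
print("scene rod",onz("scene",405+295.5/4-.5,210+62.5/4-.5,.150),onz("scene",405+162.5/4-.5,210+134.5/4-.5,.129),"crank top",proj("scene",C))
E
```

```text
[(np.float64(209.09821428571428), np.float64(181.63392857142858), 112), (np.float64(234.5), np.float64(185.60185185185185), 108)]
[(np.float64(226.5), np.float64(151.5), 64)]
U [0.52528174 0.38237459 0.098     ] L [0.51576895 0.32189826 0.056     ] W [0.50277086 0.24813605 0.094     ] crank (np.float64(244.37735849056602), np.float64(195.43396226415095), 53) [0.48302531 0.28107406 0.132     ] (np.float64(243.46666666666667), np.float64(163.24761904761905), 105)
scene [0.52387043 0.38259    0.098     ] [0.57682894 0.43957333 0.056     ]
0.13611291349508564 0.03840311481551697 80.48046411211946 0.061219932481707186
rods [ 0.50758083 -0.30290437  0.15      ] [ 0.44533971 -0.26408619  0.129     ] 0.07335398644026052
scene rod [ 0.5026738 -0.3020181  0.15     ] [ 0.44276409 -0.26128629  0.129     ] crank top (np.float64(243.4461578084189), np.float64(156.94124695081453))
```

Request:
drive_tool:
  targets:
    - [[-0.05,-0.03,0.0],[0,0,6],0]
    - [[-0.1,-0.06,0.0],[0,0,13.8],0]
    - [[-0.15,-0.09,0.02],[0,0,13.8],0]
    - [[-0.2,-0.12,0.03],[0,0,13.8],0]
    - [[-0.25,-0.15,0.04],[0,0,13.8],0]
    - [[-0.3,-0.185,0.05],[0,0,13.8],0]
    - [[-0.35,-0.215,0.06],[0,0,13.8],0]
    - [[-0.372,-0.229,0.06],[0,0,13.8],0.3]
    - [[-0.372,-0.229,0.06],[0,0,13.8],0.3]
    - [[-0.372,-0.229,0.1],[0,0,13.8],0.3]
    - [[-0.372,-0.229,0.132],[0,0,13.8],0.3]
    - [[-0.372,-0.229,0.132],[0,0,13.8],0.3]
  newtons: 40

```text
time_s: 1.6
ee_pos: [0.4817, 0.2841, 0.1131]
tcp_rot: [[-0.849, 0.528, -0.006], [0.528, 0.849, -0.003], [0.004, -0.006, -1.0]]
wrist_force: [0.1, -0.4, -0.8]
opening: 0.0599
grip_force: 0.0
```

```bash
python3 - <<'E'
from h import *
s=r.get_state(); print(s["ee_pos"])
a=grab("top","top1.png"); b=grab("scene","scene1.png"); s=r.get_state(); print(s["ee_pos"],s["dq"])
k=cv2.INTER_CUBIC
cv2.imwrite("pics/c3.png",np.hstack([cv2.resize(x,(400,400),interpolation=k) for x in (a[150:230,205:285,::-1],b[110:210,195:295,::-1])]))
E
```

```text
[0.4817168  0.28405883 0.11309042]
[0.48446441 0.28500605 0.11701554] [-0.28640609 -1.12281531 -1.60163475 -0.10989626 -0.20057708 -0.14834243]
```

View pics/c3.png

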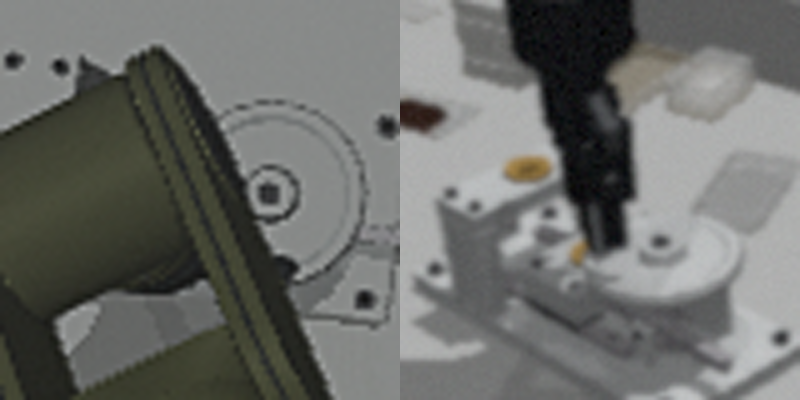

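The fingers are around the crank in the scene view (605,235 in the crop), and the pose has settled on the command. I'll close the gripper.

Request:
drive_tool:
  targets:
    - [[0,0,0],[0,0,0],0.9]
    - [[0,0,0],[0,0,0],0.9]
    - [[0,0,0],[0,0,0],0.9]
    - [[0,0,0],[0,0,0],0.9]
  newtons: 40

```text
time_s: 2.2
ee_pos: [0.4854, 0.2844, 0.118]
tcp_rot: [[-0.848, 0.529, 0.002], [0.529, 0.848, 0.001], [-0.001, 0.002, -1.0]]
wrist_force: [-1.6, -0.7, 6.1]
opening: 0.0189
grip_force: 39.2
```

```bash
python3 - <<'E'
from h import *
s=r.get_state(); print(s["ee_pos"],s["wrist_force"],s["opening"],s["grip_force"])
x=np.array([-.849,.528]);y=np.array([.528,.849])
a0=np.radians(117.6)
c0=.04*np.array([np.cos(a0),np.sin(a0)])
for d in list(range(18,361,18))+[372,380,388,396]:
    a=a0-np.radians(d); v=.04*np.array([np.cos(a),np.sin(a)])-c0
    print(d,[round(float(v@x),4),round(float(v@y),4)])
E
```

```text
[0.48543567 0.28442825 0.117952  ] [-1.60847834 -0.65731116  6.09760398] 0.01893574131847858 39.18983995914459
18 [-0.008, 0.0097]
36 [-0.0185, 0.0164]
54 [-0.0306, 0.0195]
72 [-0.0431, 0.0187]
90 [-0.0548, 0.0141]
108 [-0.0644, 0.0062]
126 [-0.0711, -0.0044]
144 [-0.0743, -0.0165]
162 [-0.0735, -0.029]
180 [-0.0689, -0.0406]
198 [-0.0609, -0.0503]
216 [-0.0504, -0.057]
234 [-0.0383, -0.0601]
252 [-0.0258, -0.0594]
270 [-0.0141, -0.0548]
288 [-0.0045, -0.0468]
306 [0.0022, -0.0362]
324 [0.0054, -0.0241]
342 [0.0046, -0.0116]
360 [0.0, -0.0]
372 [-0.005, 0.0067]
380 [-0.009, 0.0106]
388 [-0.0136, 0.0138]
396 [-0.0185, 0.0164]
```

Request:
drive_tool:
  targets:
    - [[-0.008,0.0097,0],[0,0,0],0.9]
    - [[-0.0185,0.0164,0],[0,0,0],0.9]
    - [[-0.0306,0.0195,0],[0,0,0],0.9]
    - [[-0.0431,0.0187,0],[0,0,0],0.9]
    - [[-0.0548,0.0141,0],[0,0,0],0.9]
    - [[-0.0644,0.0062,0],[0,0,0],0.9]
    - [[-0.0711,-0.0044,0],[0,0,0],0.9]
    - [[-0.0743,-0.0165,0],[0,0,0],0.9]
    - [[-0.0735,-0.029,0],[0,0,0],0.9]
    - [[-0.0689,-0.0406,0],[0,0,0],0.9]
    - [[-0.0609,-0.0503,0],[0,0,0],0.9]
    - [[-0.0504,-0.057,0],[0,0,0],0.9]
    - [[-0.0383,-0.0601,0],[0,0,0],0.9]
    - [[-0.0258,-0.0594,0],[0,0,0],0.9]
    - [[-0.0141,-0.0548,0],[0,0,0],0.9]
    - [[-0.0045,-0.0468,0],[0,0,0],0.9]
    - [[0.0022,-0.0362,0],[0,0,0],0.9]
    - [[0.0054,-0.0241,0],[0,0,0],0.9]
    - [[0.0054,-0.0241,0],[0,0,0],0.9]

```text
time_s: 4.58
ee_pos: [0.468, 0.2677, 0.1179]
tcp_rot: [[-0.849, 0.529, 0.002], [0.529, 0.849, 0.002], [-0.001, 0.003, -1.0]]
wrist_force: [0.2, 1.8, 7.6]
opening: 0.0188
grip_force: 39.7
```

Request:
drive_tool:
  targets:
    - [[-0.0008,0.0125,0],[0,0,0],0.9]
    - [[-0.0054,0.0241,0],[0,0,0],0.9]
    - [[-0.0104,0.0308,0],[0,0,0],0.9]
    - [[-0.0124,0.0328,0],[0,0,0],0.9]
    - [[-0.0144,0.0347,0],[0,0,0],0.9]
    - [[-0.0144,0.0347,0],[0,0,0],0.9]
    - [[-0.0144,0.0347,0],[0,0,0],0.9]

```text
time_s: 5.45
ee_pos: [0.492, 0.2869, 0.1177]
tcp_rot: [[-0.849, 0.529, -0.016], [0.529, 0.849, -0.005], [0.011, -0.013, -1.0]]
wrist_force: [-26.5, -7.7, 27.0]
opening: 0.0187
grip_force: 42.0
```

```bash
python3 - <<'E'
from h import *
s=r.get_state(); e=s["ee_pos"]; print(e,s["wrist_force"],s["moment"])
d=np.array(e[:2])-[.5035,.2492]; print(np.hypot(*d),117.6+360-np.degrees(np.arctan2(d[1],d[0])))
E
```

```text
[0.49195803 0.28693621 0.11767776] [-26.5450254   -7.66505433  27.03991706] [-1.24657337  4.20038034  0.02535814]
0.039461866361503006 370.59325662193135
```

Request:
drive_tool:
  targets:
    - [[0.003,-0.003,0],[0,0,0],0.9]
    - [[0.003,-0.003,0],[0,0,0],0.3]
    - [[0.003,-0.003,0],[0,0,0],0.3]
    - [[0.003,-0.003,0],[0,0,0],0.3]
    - [[0.003,-0.003,-0.04],[0,0,0],0.3]
    - [[0.003,-0.003,-0.08],[0,0,0],0.3]
    - [[0.003,-0.003,-0.1],[0,0,0],0.3]

```text
time_s: 6.32
ee_pos: [0.4948, 0.2878, 0.2187]
tcp_rot: [[-0.848, 0.529, 0.003], [0.529, 0.848, 0.001], [-0.002, 0.003, -1.0]]
wrist_force: [0.4, 0.5, -1.0]
opening: 0.0597
grip_force: 0.0
```

```bash
python3 - <<'E'
from h import *
s=r.get_state(); e=np.array(s["ee_pos"]); print(e,s["wrist_force"])
b=np.array([.4982,.2888])+.003*np.array([-.849,.528])-.003*np.array([.528,.849]); print("cmd",b)
d=np.array([.505,-.3025])-b
print(d@[-.849,.528],d@[.528,.849])
E
```

```text
[0.49477247 0.28777399 0.21872347] [ 0.35810059  0.46172267 -1.02624977]
cmd [0.494069 0.287837]
-0.320978355 -0.4954245449999999
```

Request:
drive_tool:
  targets:
    - [[-0.032,-0.05,0],[0,0,0],0.3]
    - [[-0.064,-0.1,0],[0,0,0],0.3]
    - [[-0.096,-0.15,0],[0,0,0],0.3]
    - [[-0.128,-0.2,0],[0,0,0],0.3]
    - [[-0.16,-0.25,0],[0,0,0],0.3]
    - [[-0.16,-0.25,0],[0,0,0],0.3]
    - [[-0.16,-0.25,0],[0,0,0],0.3]
    - [[-0.16,-0.25,0],[0,0,0],0.3]

```text
time_s: 7.32
ee_pos: [0.4971, -0.0082, 0.2159]
tcp_rot: [[-0.849, 0.528, -0.001], [0.528, 0.849, 0.0], [0.001, -0.0, -1.0]]
wrist_force: [-0.2, 0.4, -0.1]
opening: 0.0597
grip_force: 0.0
```

```bash
python3 - <<'E'
from h import *
s=r.get_state(); print(s["ee_pos"])
a=grab("top","top2.png"); b=grab("scene","scene2.png")
bt=bronze(a,(180,300,150,220)); print(bt,bronze(b,(200,300,130,210)))
for q in bt: print(onz("top",*q[:2],.098))
k=cv2.INTER_CUBIC
f=lambda x,u,v,w:cv2.resize(x[v:v+w,u:u+w,::-1],(400,300*4//3),interpolation=k)
cv2.imwrite("pics/c4.png",np.vstack([np.hstack([cv2.resize(a[155:215,185:265,::-1],(400,300),interpolation=k),cv2.resize(b[130:205,195:295,::-1],(400,300),interpolation=k)]),np.hstack([cv2.resize(a[165:213,430:494,::-1],(400,300),interpolation=k),cv2.resize(b[210:270,430:510,::-1],(400,300),interpolation=k)])]))
E
```

```text
[ 0.49711032 -0.00820764  0.21587555]
[(np.float64(209.1504424778761), np.float64(181.61946902654867), 113)] [(np.float64(226.5), np.float64(151.5), 64), (np.float64(228.63934426229508), np.float64(165.0327868852459), 61)]
[0.52531728 0.38223193 0.098     ]
```

View pics/c4.png

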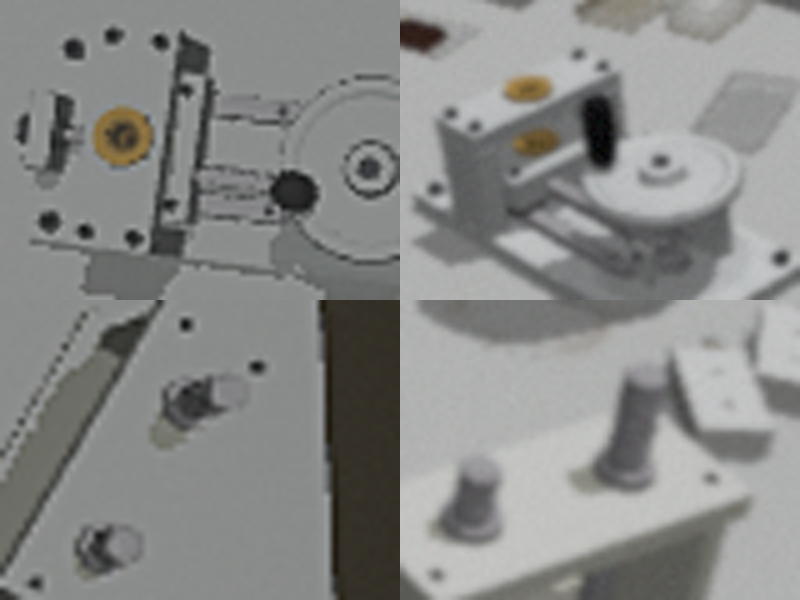

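```bash
python3 - <<'E'
from h import *
print(onz("scene",228.64,165.03,.056),onz("scene",226.5,151.5,.098))
print("rod top",onz("top",466.5,179.1,.150),"scene",onz("scene",479.1,225.2,.150))
# collar top centre (z .105): top view crop (192,395), scene crop (628,470)
print("collar",onz("top",430+190/6.25-.5,165+103/6.25-.5,.104),onz("scene",430+228/5-.5,210+172/5-.5,.102))
print(proj("top",[.505,-.3025,.15]),proj("scene",[.505,-.3025,.15]))
E
```

```text
[0.52335065 0.38169483 0.056     ] [0.52387043 0.38259    0.098     ]
rod top [ 0.50834635 -0.30372783  0.15      ] scene [ 0.50319062 -0.30326105  0.15      ]
collar [ 0.50730924 -0.30153691  0.104     ] [ 0.50450995 -0.30399696  0.102     ]
(np.float64(466.09013589393135), np.float64(180.38616671883545)) (np.float64(479.00484114720575), np.float64(224.57566587649248))
```

Request:
drive_tool:
  targets:
    - [[-0.03,-0.045,0],[0,0,0],0.3]
    - [[-0.06,-0.09,0],[0,0,0],0.3]
    - [[-0.09,-0.135,0.01],[0,0,0],0.3]
    - [[-0.12,-0.18,0.02],[0,0,0],0.3]
    - [[-0.15,-0.225,0.02],[0,0,0],0.3]
    - [[-0.162,-0.245,0.02],[0,0,0],0.3]
    - [[-0.162,-0.245,0.02],[0,0,0],0.3]
    - [[-0.162,-0.245,0.02],[0,0,0],0.3]
    - [[-0.162,-0.245,0.05],[0,0,0],0.3]
    - [[-0.162,-0.245,0.075],[0,0,0],0.3]
    - [[-0.162,-0.245,0.086],[0,0,0],0.3]
    - [[-0.162,-0.245,0.086],[0,0,0],0.3]
    - [[-0.162,-0.245,0.086],[0,0,0],0.3]

```text
time_s: 9.05
ee_pos: [0.5058, -0.3031, 0.1317]
tcp_rot: [[-0.849, 0.529, 0.002], [0.529, 0.849, -0.001], [-0.002, -0.0, -1.0]]
wrist_force: [-1.3, -0.2, 0.8]
opening: 0.0601
grip_force: 0.0
```

```bash
python3 - <<'E'
from h import *
a=grab("top","top3.png"); b=grab("scene","scene3.png")
k=cv2.INTER_CUBIC
cv2.imwrite("pics/c5.png",np.hstack([cv2.resize(a[150:230,420:500,::-1],(400,400),interpolation=k),cv2.resize(b[195:275,430:510,::-1],(400,400),interpolation=k)]))
s=r.get_state(); print(s["ee_pos"],s["wrist_force"])
E
```

```text
[ 0.50577446 -0.30334308  0.13181157] [ 0.89033573 -0.06113701  0.14621356]
```

View pics/c5.png

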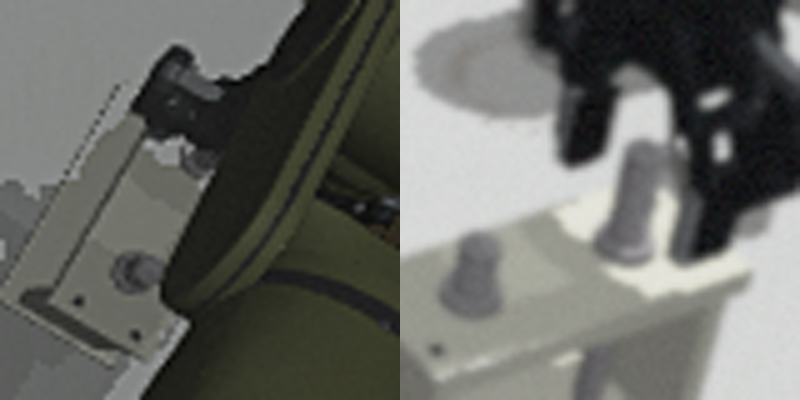

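The rod grip stands between the open fingers (crop 640,200). I'll close, then lift.

Request:
drive_tool:
  targets:
    - [[0,0,0],[0,0,0],0.95]
    - [[0,0,0],[0,0,0],0.95]
    - [[0,0,0],[0,0,0],0.95]
    - [[0,0,0],[0,0,0],0.95]
    - [[0,0,0],[0,0,0],0.95]
    - [[0,0,0],[0,0,0],0.95]
  newtons: 60

```text
time_s: 9.9
ee_pos: [0.5052, -0.3031, 0.1307]
tcp_rot: [[-0.849, 0.529, 0.0], [0.529, 0.849, -0.0], [-0.0, -0.0, -1.0]]
wrist_force: [0.3, 1.1, 2.8]
opening: 0.0145
grip_force: 58.4
```

Request:
drive_tool:
  targets:
    - [[0,0,-0.02],[0,0,0],0.95]
    - [[0,0,-0.04],[0,0,0],0.95]
    - [[0,0,-0.07],[0,0,0],0.95]
    - [[0,0,-0.1],[0,0,0],0.95]
    - [[0,0,-0.13],[0,0,0],0.95]
    - [[0,0,-0.16],[0,0,0],0.95]
    - [[0,0,-0.16],[0,0,0],0.95]
    - [[0.03,0.05,-0.16],[0,0,0],0.95]
    - [[0.06,0.1,-0.16],[0,0,0],0.95]
    - [[0.09,0.15,-0.16],[0,0,0],0.95]
    - [[0.12,0.2,-0.16],[0,0,0],0.95]
    - [[0.15,0.25,-0.16],[0,0,0],0.95]
    - [[0.18,0.3,-0.16],[0,0,0],0.95]
    - [[0.21,0.35,-0.16],[0,0,0],0.95]
    - [[0.24,0.4,-0.16],[0,0,0],0.95]
    - [[0.27,0.46,-0.16],[0,0,0],0.95]
    - [[0.3,0.51,-0.16],[0,0,0],0.95]
    - [[0.32,0.55,-0.16],[0,0,0],0.95]
    - [[0.346,0.591,-0.16],[0,0,0],0.95]
    - [[0.346,0.591,-0.16],[0,0,0],0.95]

```text
time_s: 12.4
ee_pos: [0.5229, 0.3839, 0.288]
tcp_rot: [[-0.851, 0.526, -0.003], [0.526, 0.851, -0.001], [0.002, -0.003, -1.0]]
wrist_force: [0.4, -1.1, -2.0]
opening: 0.0145
grip_force: 59.0
```

Request:
drive_tool:
  targets:
    - [[0,0,0],[0,0,0],0.95]
    - [[0,0,0.02],[0,0,0],0.95]
    - [[0,0,0.04],[0,0,0],0.95]
    - [[0,0,0.05],[0,0,0],0.95]
    - [[0,0,0.05],[0,0,0],0.95]
    - [[0,0,0.05],[0,0,0],0.95]

```text
time_s: 13.15
ee_pos: [0.5245, 0.3817, 0.2409]
tcp_rot: [[-0.848, 0.529, 0.001], [0.529, 0.848, 0.001], [-0.0, 0.001, -1.0]]
wrist_force: [0.1, 0.5, -1.6]
opening: 0.0148
grip_force: 59.1
```

```bash
python3 - <<'E'
from h import *
a=grab("top","top4.png"); b=grab("scene","scene4.png")
k=cv2.INTER_CUBIC
cv2.imwrite("pics/c6.png",np.hstack([cv2.resize(a[140:220,170:250,::-1],(360,360),interpolation=k),cv2.resize(b[95:175,185:265,::-1],(440,440),interpolation=k)[:360]]))
s=r.get_state(); print(s["time_s"],s["ee_pos"],s["wrist_force"],s["opening"],s["grip_force"])
e=s["ee_pos"]
print("exp tip",proj("scene",[e[0],e[1],e[2]-.122]),"axis top of collar",proj("scene",[e[0],e[1],e[2]-.03]),"bush",proj("scene",[.5246,.3825,.098]),bronze(b,(200,300,130,210)))
E
```

```text
13.25 [0.52466669 0.38185488 0.24147524] [-0.02085151  0.3421697  -1.86428678] 0.014507299032272427 59.09055054187775
exp tip (np.float64(225.83965760224822), np.float64(144.41177365016114)) axis top of collar (np.float64(221.0214941071457), np.float64(112.55913802238449)) bush (np.float64(226.71066742465362), np.float64(151.3967068925834)) [(np.float64(226.72131147540983), np.float64(151.47540983606558), 61), (np.float64(228.67741935483872), np.float64(165.0806451612903), 62)]
```

View pics/c6.png

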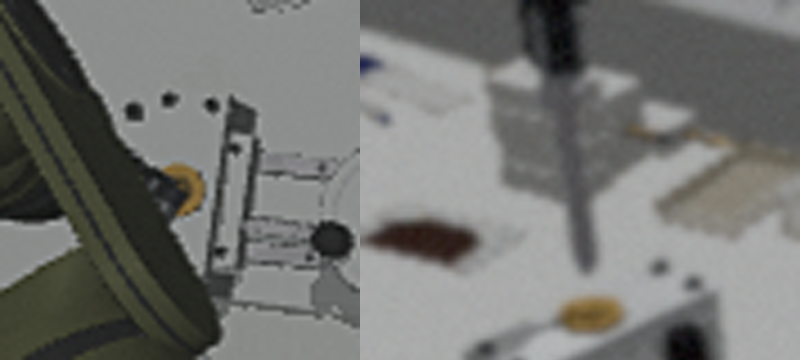

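Scene crop: the rod tip is at about (225.9,143.3) px, directly above the bushing at (226.7,151.5) and in line with it. I'll lower gently and watch the force.

Request:
drive_tool:
  targets:
    - [[0,0,0.005],[0,0,0],0.95]
    - [[0,0,0.01],[0,0,0],0.95]
    - [[0,0,0.015],[0,0,0],0.95]
    - [[0,0,0.02],[0,0,0],0.95]
    - [[0,0,0.023],[0,0,0],0.95]
    - [[0,0,0.026],[0,0,0],0.95]
    - [[0,0,0.026],[0,0,0],0.95]

```text
time_s: 14.12
ee_pos: [0.5241, 0.3815, 0.214]
tcp_rot: [[-0.848, 0.529, -0.0], [0.529, 0.848, -0.0], [0.0, -0.0, -1.0]]
wrist_force: [0.4, 0.2, -1.5]
opening: 0.0146
grip_force: 59.1
```

Tip about 6 mm in and no contact force. I'll continue slowly.

Request:
drive_tool:
  targets:
    - [[0,0,0.003],[0,0,0],0.95]
    - [[0,0,0.006],[0,0,0],0.95]
    - [[0,0,0.009],[0,0,0],0.95]
    - [[0,0,0.009],[0,0,0],0.95]

```text
time_s: 14.62
ee_pos: [0.524, 0.3815, 0.2048]
tcp_rot: [[-0.849, 0.529, -0.001], [0.529, 0.849, -0.0], [0.0, -0.001, -1.0]]
wrist_force: [0.1, 0.4, -1.2]
opening: 0.0144
grip_force: 59.1
```

```bash
python3 - <<'E'
from h import *
b=grab("scene","scene5.png"); s=r.get_state(); print(s["ee_pos"],s["wrist_force"],s["moment"])
cv2.imwrite("pics/c7.png",cv2.resize(b[100:180,185:285,::-1],(800,600),interpolation=cv2.INTER_CUBIC))
E
```

```text
[0.52410945 0.38149481 0.20501969] [ 0.54986205  0.84007594 -2.60469163] [ 0.01877947  0.11579541 -0.02653651]
```

View pics/c7.png

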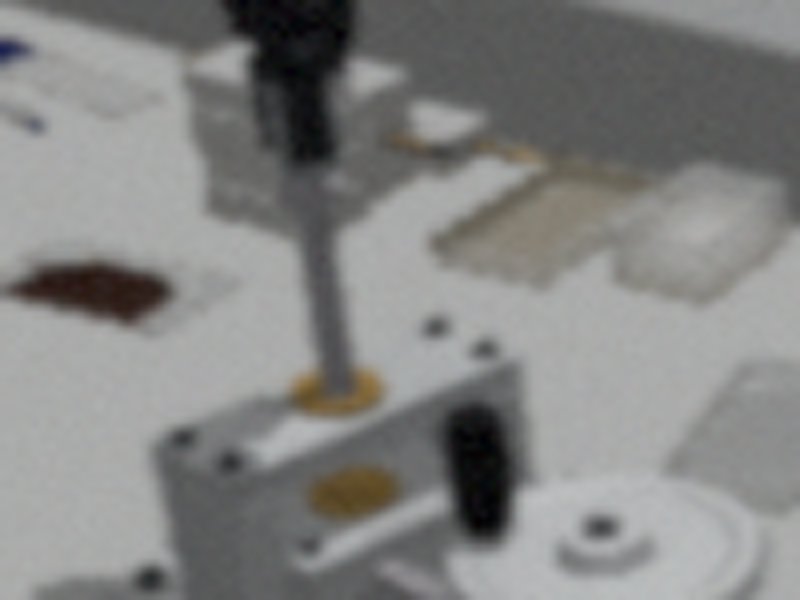

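The rod has entered the bridge bushing, centred on the bronze ring (crop 338,390). Next is the lower bushing's mouth.

Request:
drive_tool:
  targets:
    - [[0,0,0.004],[0,0,0],0.95]
    - [[0,0,0.008],[0,0,0],0.95]
    - [[0,0,0.012],[0,0,0],0.95]
    - [[0,0,0.016],[0,0,0],0.95]
    - [[0,0,0.02],[0,0,0],0.95]
    - [[0,0,0.024],[0,0,0],0.95]
    - [[0,0,0.027],[0,0,0],0.95]
    - [[0,0,0.03],[0,0,0],0.95]
    - [[0,0,0.032],[0,0,0],0.95]
    - [[0,0,0.034],[0,0,0],0.95]
    - [[0,0,0.034],[0,0,0],0.95]

```text
time_s: 16.05
ee_pos: [0.5242, 0.3815, 0.1711]
tcp_rot: [[-0.849, 0.529, -0.0], [0.529, 0.849, -0.0], [0.0, -0.0, -1.0]]
wrist_force: [0.2, -0.1, -3.0]
opening: 0.0146
grip_force: 59.1
```

Request:
drive_tool:
  targets:
    - [[0,0,0.002],[0,0,0],0.95]
    - [[0,0,0.004],[0,0,0],0.95]
    - [[0,0,0.006],[0,0,0],0.95]
    - [[0,0,0.008],[0,0,0],0.95]
    - [[0,0,0.008],[0,0,0],0.95]

```text
time_s: 16.68
ee_pos: [0.5241, 0.3815, 0.163]
tcp_rot: [[-0.849, 0.529, -0.0], [0.529, 0.849, -0.0], [0.0, -0.0, -1.0]]
wrist_force: [-0.6, 0.5, -1.9]
opening: 0.0147
grip_force: 59.1
```

Request:
drive_tool:
  targets:
    - [[0,0,0.003],[0,0,0],0.95]
    - [[0,0,0.006],[0,0,0],0.95]
    - [[0,0,0.009],[0,0,0],0.95]
    - [[0,0,0.012],[0,0,0],0.95]
    - [[0,0,0.015],[0,0,0],0.95]
    - [[0,0,0.018],[0,0,0],0.95]
    - [[0,0,0.021],[0,0,0],0.95]
    - [[0,0,0.024],[0,0,0],0.95]
    - [[0,0,0.026],[0,0,0],0.95]
    - [[0,0,0.026],[0,0,0],0.95]
    - [[0,0,0.026],[0,0,0],0.95]
    - [[0,0,0.026],[0,0,0],0.95]

```text
time_s: 18.18
ee_pos: [0.5241, 0.3815, 0.1372]
tcp_rot: [[-0.849, 0.529, -0.0], [0.529, 0.849, -0.0], [0.0, -0.0, -1.0]]
wrist_force: [-1.2, 1.2, -1.7]
opening: 0.0146
grip_force: 59.1
```

```bash
python3 - <<'E'
from h import *
b=grab("scene","scene6.png"); s=r.get_state(); print(s["time_s"],s["ee_pos"],s["wrist_force"],s["moment"],np.abs(s["dq"]).max())
cv2.imwrite("pics/c8.png",cv2.resize(b[110:190,185:285,::-1],(800,600),interpolation=cv2.INTER_CUBIC))
E
```

```text
18.225 [0.52412085 0.38150499 0.13721477] [-1.39836413  0.32030459 -3.24016436] [0.20756285 0.28313579 0.0084663 ] 0.08192373267166995
```

View pics/c8.png

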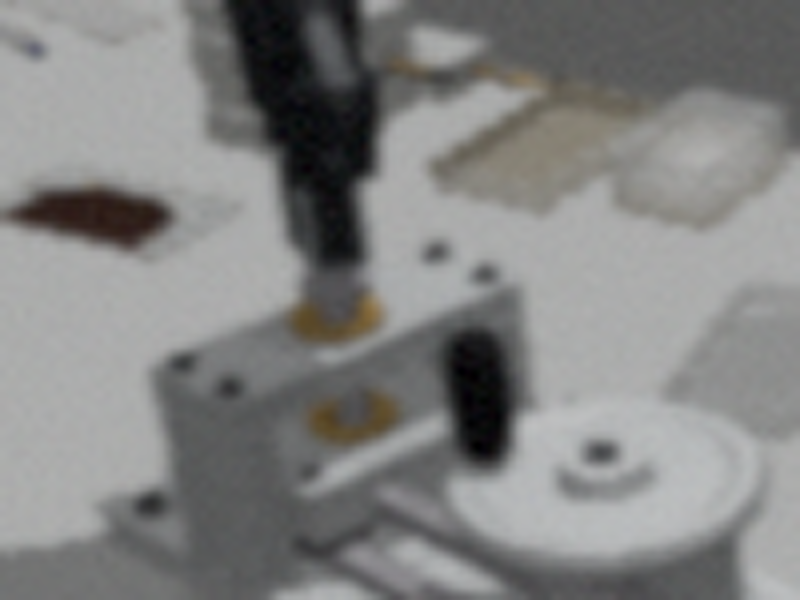

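The rod runs through both bronze rings (crop 338,315 and 353,410). The collar is clear above the bridge bushing and side forces are about 1.5 N, so I'm handing in.

```bash
python3 -c "
from plant import r
print(r.close_job())"
```

```text
the job is handed in; nothing more can be done
None
```

I handed the job in at about 18 s: the carriage was wound to its stop and the long rod was held upright through both bushings. By the measured hand height its tip is about 9 mm out below and its collar about 8.5 mm clear above, with side force around 1.5 N; the hand-in returned no verdict.

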